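Sight a straightedge ball through the inspection mirror

TASK

Lay the straightedge flat on the bench, flush against the long edge of the perforated plate that faces the inspection mirror and about centred on that edge, and let go of it. Then take the sprung mirror by the grip on its top and turn it until the small camera sees the straightedge's white ball in the middle of the mirror (the brass pointer under the mirror then points at the ball), and finish while still holding the mirror at that angle. Do not disturb the computer mouse, the phone or the small brass weight.

Things in the scene. Friction and masses are not known exactly. Their poses are not given: they have to be found in the camera images.
- plate: black perforated metal fixture plate, 200 (x) x 100 (y) x 12 mm high, fixed to the bench. Origin: centre of its underside; x along its long edges, z up. The edge to use is the long one at its own y = -50 mm, which faces the mirror.
- plate_edge (a point): middle of that long edge's upright face, 6 mm above the bench, on the plate at its own (0, -50, 6) mm; axes as the plate's.
- straightedge: loose straightedge, 0.3 to 0.55 kg: steel bar 200 (x) x 30 (y) x 12 mm high, lying flat; along its middle a black grip rib 110 (x) x 14 (y) mm, from 12 to 50 mm above the bench; at x = 85 mm an 8 mm stem carries a white ball. Origin: centre of its underside; x along the bar, z up. Either long side may go against the plate, the ball towards either end.
- ball (a point): centre of the white ball, 18 mm diameter, fixed on the straightedge at its own (85, 0, 65) mm.
- head: inspection head fixed to the bench: grey base 80 (y) x 12 mm high, from x = -50 to 210 mm. Origin: on the bench under the mirror's upright axis; z up; +x points from that axis to the camera.
- lens (a point): front of the lens of the small black camera (44 x 38 x 38 mm, top at 84 mm) on the head, at the head's own (121, 0, 65) mm. The camera looks along the head's -x straight at the mirror's axis.
- mirror: upright mirror in a black frame 76 mm wide, 32 to 98 mm above the bench. Turns about the upright axis through its origin (the head's origin); its face lies on that axis, facing its own +x. At rest it faces the camera against a stop (x along the head's x); it turns anticlockwise seen from above, to 1.4 rad. A spring (0.024 N m plus 0.06 N m/rad) drives it back when let go.
- mirror_grip (a point): centre of the grip on top of the mirror, on the turning axis, 122 mm above the bench. The grip is an upright slab 12 mm thick (along the mirror's x), 44 mm long (along its y), from 104 to 140 mm above the bench; axes as the mirror's.
- pointer (a joint): angle of the slim brass pointer under the mirror (needle reaching 80 mm from the mirror's axis, 17 mm above the bench, no obstacle), rad anticlockwise from the head's +x; 0 at rest. Geared to turn exactly twice as far as the mirror, so it points along the camera's line of sight as reflected by the mirror.
- sight (a point): point on the mirror's axis, 65 mm above the bench, turning with the pointer: its x axis is the camera's reflected line of sight, horizontal, its z is up.
- mouse: black computer mouse, 112 x 62 x 36 mm, loose; leave alone. Origin: centre of its underside.
- phone: black phone lying flat, 74 x 150 x 9 mm, loose; leave alone. Origin: centre of its underside.
- weight: brass calibration weight with a knob, 32 mm diameter, 38 mm high, loose; leave alone. Origin: centre of its underside.
Mind the look-alikes: they are no part of the job. Of the things that look like the straightedge, take the one that is farthest to the robot's left at the start.

How it is judged:
By the outcome, as a careful person would: the job done as asked, in the order asked, and still so for the second after the job is handed in, while the arm keeps its last pose, push and grip.
It also fails if it takes over 51 s, if anything falls off the work surface, if the arm or the gripper's body presses on something with over 40 N, if the wrist force passes 120 N, or if a joint passes its speed limit or range.

ROBOT

A 6-joint arm with a two-finger parallel gripper is mounted at the origin on the work surface. World frame = base frame: x ahead of the robot, y to its left, z up, the work surface at z = 0. Lengths are in m, angles in rad, forces in N, time in s.
With the tool pointing down it reaches from about 0.35 to 0.775 m from the base axis. Payload 7.3 kg.
Tool frame: the origin (TCP) lies at the centre of the arm's flange, where the gripper is bolted on; the fingertips stand 178 mm ahead of it and the grasp point (between the pads) lies 159 mm ahead of it (tip_extent is the distance from the TCP to the fingertips, in m); z points along the fingers, y is the line along which they close (so a half turn about z gives the same grasp; the last joint's range is limited). The gripper opens to 92 mm and grips with 3 to 60 N. Pads are 19 mm wide; open, the fingers measure 130 mm over their backs; the gripper's body (75 mm by 190 mm) begins 47 mm behind the grasp point.
Start: joints at [0.989, 0.342, 1.524, -0, 1.275, -0.146], TCP at [0.222, 0.476, 0.405] pointing down, gripper open.
Joint ranges: [-2.53, 2.53], [-0.77, 2.02], [0.04, 2.7], [-1, 4.14], [0.28, 2.66], [-3.11, 3.11]. Speed limits (rad/s): [2.57, 2.57, 3.14, 3.14, 3.14, 3.14].

INTERFACE

Orientations are given as [roll, pitch, yaw] about the fixed x, y, z axes, in that order (R = Rz(yaw) Ry(pitch) Rx(roll)).
In Python, from cell import * gives the robot as it stands.
- The arm moves only by the tool arm_command, never from a script. Its arguments are lists of equal length, an entry for each row: "xyz": the shift along the world's x, y, z in mm, a list of three; "spin": the turn about the world's z in degrees. In form: {"xyz": [[tx, ty, tz], ...], "spin": [spin, ...]}. A call has 1 to 20 rows; each row shifts and turns the commanded pose from where the row before left it; what a row does not reach is not made up. A row lasts 1/10 s, in which the tool goes at most 50 mm and 8.59 degrees, less where a joint would pass 70% of its speed; a pose out of reach is approached as far as the arm can. A call with a gripper value outside its range is refused whole. "jaw" is the opening, from -1 (shut) to 1 (fully open), set as the call begins (left out, the last holds). The fingers move at their own pace and stop on an object; "squeeze" is the grip in N (left out, the last holds). Time passes only in rows, so rows that do not move let the fingers close. It gives the time, the measured TCP pose, the force, the opening and the grip force at its end, in the units of the state.
- observe(): the state, without advancing time (a new reading comes with each control period).
- read_camera(name): name is "side" or "top" or "wrist"; returns a dict with "img" (480x640x3 uint8, red, green, blue), "depth" (480x640 float32, m along the optical axis (not along the pixel's ray), 0 where there is no reading), "fx", "fy", "cx", "cy" (pixels), "world_from_camera" (4x4, takes a point from camera to world coordinates). Camera axes: x right, y up, looking along -z (the intrinsics and any distortion apply to the point x, -y, -z); pixel columns grow to the right and rows downward; lengths in m; the calibration is good to about 2 mm. The wrist camera is an equidistant fisheye: a pixel r from the principal point sees the ray r / f radians off the axis. A picture is of the moment at which its call begins.
- hand_in(): hands the job in; it is judged then, once.
The state is a dict: "time": time; "qpos": joint angles; "qvel": joint speeds; "joint_efforts": joint torques, N m; "tool_pos": TCP position; "tool_rot": TCP orientation; "contact_force": force on the tool from outside, world axes, zero at the start; "torque": the same for the moment, N m; "opening": finger opening in m; "grip_force": force on a finger pad.
Only numpy, scipy, OpenCV 4.12 (cv2) and the standard library are available. Lean on these libraries where they do the work, as an engineer would, in place of code of your own. Each camera call takes 0.05 s, during which the arm holds its last target. There are 200 camera calls.

## Working session

There is one attempt and no reset: what is moved stays moved. The work goes in short steps, Python scripts to look and compute and a tool call to move; the robot and the scene stay as the last step left them, time stands still between calls to the robot, and variables do not carry over. Pictures are saved under pics/ and viewed, at most 10 in all, crops included, and the job is handed in when it is done.

Besides the shell and the picture viewer there is one more tool, called after ">>>" by a JSON object that holds its "fn" and its "kwargs", one argument or row to a line. arm_command: Moves the arm, as the interface text tells. Its arguments: {"type":"object","properties":{"xyz":{"type":"array","items":{"type":"array","items":{"type":"number"}}},"spin":{"type":"array","items":{"type":"number"}},"jaw":{"type":"number"},"squeeze":{"type":"number"}},"required":["xyz","spin"]}

```bash
mkdir -p pics; cat > h.py <<'E'
from cell import *
import numpy as np, cv2
def snap(n,f):
    c=read_camera(n); cv2.imwrite('pics/'+f+'.png',c['img'][:,:,::-1]); np.savez('pics/'+f+'.npz',**c); return c
def load(f): return np.load('pics/'+f+'.npz')
def ray(c,u,v):
    M=c['world_from_camera']; d=np.array([(u-c['cx'])/c['fx'],-(v-c['cy'])/c['fy'],-1.]); return M[:3,3],M[:3,:3]@d
def atz(c,u,v,z):
    o,d=ray(c,u,v); return o+d*(z-o[2])/d[2]
def pt(c,u,v):
    o,d=ray(c,u,v); return o+d*c['depth'][int(v),int(u)]
E
python3 - <<'E'
from h import *
for n in('top','side'): 
    c=snap(n,n+'0'); print(c['fx'],c['world_from_camera'].round(3))
print(observe())
E
```

```text
600.5578362105628 [[-0.014  0.984 -0.178  0.229]
 [-1.    -0.015 -0.005 -0.059]
 [-0.008  0.178  0.984  1.719]
 [ 0.     0.     0.     1.   ]]
554.9055292379209 [[ 0.914  0.273 -0.3    0.141]
 [-0.406  0.61  -0.68  -0.934]
 [-0.003  0.744  0.669  0.969]
 [ 0.     0.     0.     1.   ]]
{'time': 0.1, 'qpos': array([ 9.89008303e-01,  3.42668591e-01,  1.52492227e+00, -9.46475107e-06,
        1.27539514e+00, -1.46000130e-01]), 'qvel': array([ 2.27719874e-04, -2.26337471e-03, -2.50323369e-03, -6.87757403e-05,
        4.13483252e-04, -1.82602352e-03]), 'joint_efforts': array([ 1.41261360e-03, -4.32003093e+01, -2.44696891e+01,  7.18679396e-02,
        5.25223883e-02, -7.74030696e-05]), 'tool_pos': array([0.22153155, 0.47584229, 0.40410595]), 'tool_rot': array([-3.14021281e+00, -1.93752039e-04,  2.70580739e+00]), 'contact_force': array([0.28472959, 0.63396637, 0.04253351]), 'torque': array([ 0.01576069, -0.02834902,  0.01778898]), 'grip_force': 0.0, 'opening': 0.09201483560341178}
```

View pics/top0.png

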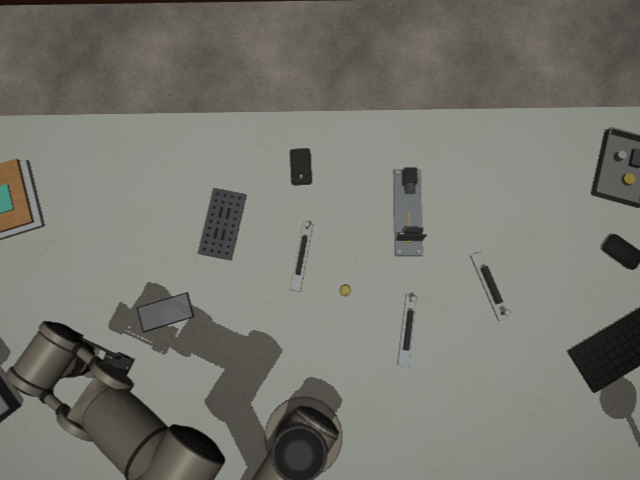

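View pics/side0.png

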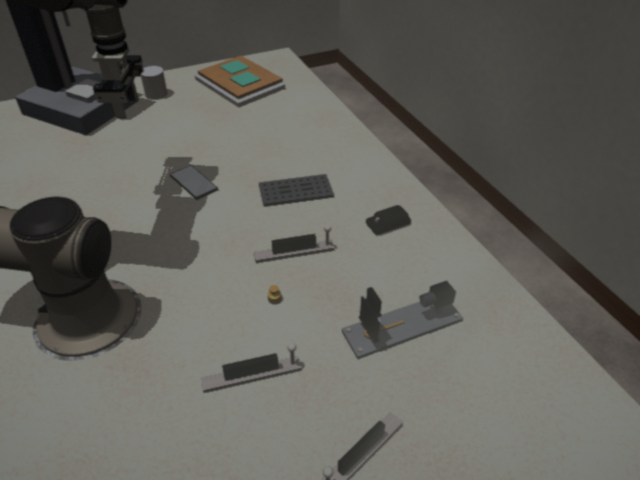

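Candidates for the straightedge in the top view are (301,256), (408,330) and (490,285). World +y (the robot's left) is image left, so I choose (301,256). The plate is at (222,224), the head at (408,212), the mouse at (301,167), the weight at (345,290) and the phone at (165,312).

```bash
python3 - <<'E'
import cv2
i=cv2.imread('pics/top0.png')[160:300,190:440]
cv2.imwrite('pics/crop1.png',cv2.resize(i,None,fx=3.2,fy=3.2,interpolation=cv2.INTER_CUBIC))
E
```

```text
(no output)
```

View pics/crop1.png

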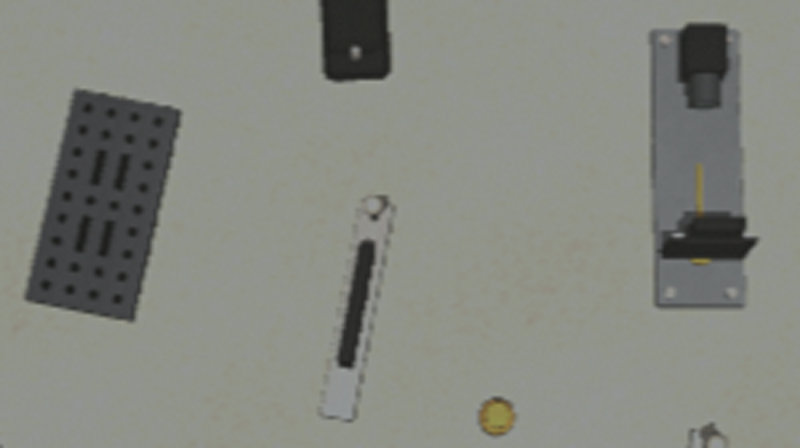

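The crop shows a steel bar with a black rib and a white ball at crop (375,206). The plate's corners are (75,90), (181,110), (134,320) and (27,298); the head's are (650,30), (740,30), (745,306) and (656,306).

```bash
python3 - <<'E'
from h import *
c=load('top0')
def P(u,v,z): return atz(c,190+u/3.2,160+v/3.2,z)[:2]*1000
def show(n,q):
    q=np.array(q,np.float32); r=cv2.minAreaRect(q); print(n,q.round(0).tolist(),'c',q.mean(0).round(1),r)
show('plate',[P(*p,.012) for p in[(75,90),(181,110),(134,320),(27,298)]])
show('bar',[P(*p,.012) for p in[(362,193),(396,206),(353,419),(320,415)]])
print('rib ends',P(368,242,.05),P(346,366,.05),'ball',P(375,206,.065))
show('head',[P(*p,.012) for p in[(650,30),(740,30),(745,306),(656,306)]])
print('grip',P(716,225,.14), 'weight',P(497,416,.03))
E
```

```text
plate [[705.0, 260.0], [685.0, 163.0], [491.0, 203.0], [512.0, 300.0]] c [598.1 231.6] ((597.8018798828125, 231.81243896484375), (99.77385711669922, 198.27481079101562), 78.14263916015625)
bar [[604.0, -3.0], [592.0, -33.0], [399.0, 7.0], [403.0, 37.0]] c [499.2   1.9] ((500.22442626953125, 0.941741943359375), (32.588348388671875, 205.40966796875), 79.00169372558594)
rib ends [551.37032258  -8.83512177] [441.24974958  11.44211291] ball [580.62259458 -15.74987982]
head [[754.0, -270.0], [752.0, -352.0], [495.0, -346.0], [496.0, -266.0]] c [ 624.4 -308.4] ((624.3452758789062, -308.9770202636719), (82.88453674316406, 257.619873046875), 89.0735092163086)
grip [ 544.01273075 -303.02089705] weight [ 397.52545992 -120.33100876]
```

>>> {"fn": "arm_command", "kwargs": {
  "xyz": [
    [16,-18,0],
    [16,-18,0],
    [16,-18,0],
    [16,-18,0],
    [16,-18,0],
    [16,-18,0],
    [16,-18,0],
    [16,-18,0],
    [16,-18,0],
    [16,-18,0],
    [16,-18,0],
    [16,-18,0],
    [16,-18,0],
    [16,-18,0],
    [16,-18,0],
    [16,-18,0],
    [16,-18,0],
    [16,-18,0],
    [16,-18,0],
    [0,0,0]
  ],
  "spin": [2,2,2,2,2,2,2,0,0,0,0,0,0,0,0,0,0,0,0,0],
  "jaw": 0.2
}}

```text
time: 2.1
tool_pos: [0.527, 0.132, 0.4041]
tool_rot: [-3.141, -0.0, 2.947]
contact_force: [1.0, -0.5, 0.3]
opening: 0.0553
grip_force: 0.0
```

```bash
python3 - <<'E'
from h import *
c=snap('wrist','w1'); print(c['fx'],c['cx'],c['cy'],c['world_from_camera'].round(3)); s=observe(); print(s['tool_pos'],s['tool_rot'])
E
```

```text
371.64829954431775 319.2238334249686 239.6094960068948 [[ 0.193 -0.947 -0.259  0.455]
 [ 0.981  0.186  0.051  0.146]
 [-0.    -0.264  0.965  0.385]
 [ 0.     0.     0.     1.   ]]
[0.52609189 0.13304206 0.40404235] [-3.14135395e+00 -1.22765312e-03  2.94805793e+00]
```

View pics/w1.png

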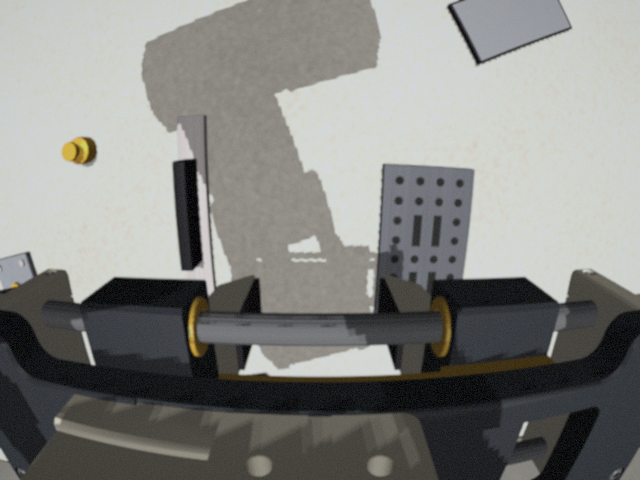

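The wrist view shows the straightedge's near part, with the bar end at (178–206,118) and the rib at x≈185, and the plate's facing edge from about (383,165) to (378,290). I'll enlarge it to read it more closely.

```bash
python3 - <<'E'
import cv2
i=cv2.imread('pics/w1.png')
a=cv2.resize(i[105:295,165:225],None,fx=3,fy=3,interpolation=cv2.INTER_CUBIC)
b=cv2.resize(i[105:295,360:480],None,fx=3,fy=3,interpolation=cv2.INTER_CUBIC)
cv2.imwrite('pics/crop2.png',cv2.hconcat([a,b]))
E
```

```text
(no output)
```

View pics/crop2.png

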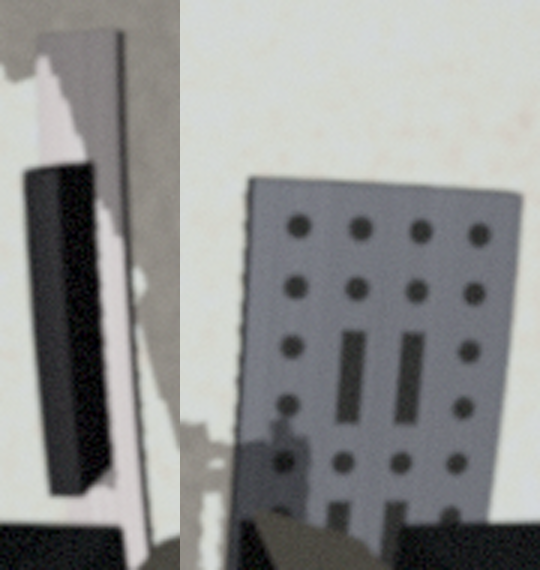

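```bash
cat >> h.py <<'E'
def fray(c,u,v):
    dx,dy=u-c['cx'],v-c['cy']; r=np.hypot(dx,dy); th=r/c['fx']
    d=np.array([np.sin(th)*dx/r,-np.sin(th)*dy/r,-np.cos(th)]); M=c['world_from_camera']; return M[:3,3],M[:3,:3]@d
def fz(c,u,v,z):
    o,d=fray(c,u,v); return (o+d*(z-o[2])/d[2])[:2]*1000
def yaw(a,b): d=b-a; return np.degrees(np.arctan2(d[1],d[0])).round(2)
E
python3 - <<'E'
from h import *
c=load('w1')
L=lambda x,y,z:fz(c,165+x/3,105+y/3,z)
R=lambda x,y,z:fz(c,360+(x-180)/3,105+y/3,z)
def pr(n,a,b): print(n,a.round(1),b.round(1),yaw(a,b),np.linalg.norm(a-b).round(1))
pr('bar R edge',L(119,30,.012),L(144,525,.012)); pr('bar end',L(37,34,.012),L(119,30,.012))
pr('rib L',L(24,170,.05),L(50,494,.05)); pr('rib R',L(61,167,.05),L(81,494,.05))
pr('plate L',R(254,180,.012),R(240,490,.012)); pr('plate R',R(522,196,.012),R(494,480,.012)); pr('plate end',R(254,180,.012),R(522,196,.012))
E
```

```text
bar R edge [403.8  37.1] [578.1   1.9] -11.44 177.8
bar end [397.1   7.5] [403.8  37.1] 77.24 30.4
rib L [443.8   7.6] [549.1 -13.4] -11.26 107.4
rib R [445.9  20.2] [551.1  -2.3] -12.03 107.5
plate L [491.4 205.9] [599.2 184. ] -11.48 109.9
plate R [512.1 301.7] [615.5 280.2] -11.76 105.6
plate end [491.4 205.9] [512.1 301.7] 77.81 98.1
```

>>> {"fn": "arm_command", "kwargs": {
  "xyz": [
    [-3,-15,0],
    [-4,-20,0],
    [-4,-20,0],
    [-4,-20,0],
    [-4,-20,0],
    [-4,-20,0],
    [-3,-10,0],
    [-2,-5.5,0],
    [0,0,-20],
    [0,0,-30],
    [0,0,-30],
    [0,0,-30],
    [0,0,-30],
    [0,0,-25],
    [0,0,-20],
    [0,0,-14],
    [0,0,-10],
    [0,0,0],
    [0,0,0]
  ],
  "spin": [-0.5,0,0,0,0,0,0,0,0,0,0,0,0,0,0,0,0,0,0]
}}

```text
time: 4.05
tool_pos: [0.4978, 0.0037, 0.1961]
tool_rot: [3.141, 0.0, 2.942]
contact_force: [0.4, -0.3, 0.0]
opening: 0.0549
grip_force: 0.0
```

>>> {"fn": "arm_command", "kwargs": {
  "xyz": [
    [0,0,0],
    [0,0,0],
    [0,0,0],
    [0,0,0],
    [0,0,0],
    [0,0,0],
    [0,0,0],
    [0,0,0]
  ],
  "spin": [0,0,0,0,0,0,0,0],
  "jaw": -1,
  "squeeze": 40
}}

```text
time: 4.85
tool_pos: [0.4976, 0.0033, 0.1958]
tool_rot: [-3.141, 0.0, 2.942]
contact_force: [-1.0, -1.5, 3.2]
opening: 0.014
grip_force: 40.0
```

>>> {"fn": "arm_command", "kwargs": {
  "xyz": [
    [0,0,6],
    [0,0,12],
    [0,0,12],
    [6,10,0],
    [8,15,0],
    [10,18,0],
    [10,18,0],
    [10,18,0],
    [10,18,0],
    [10,18,0],
    [8,15,0],
    [8,13,0],
    [4,8,0],
    [2,4,0],
    [0,0,0],
    [0,0,0]
  ],
  "spin": [0,0,0,-0.3,0,0,0,0,0,0,0,0,0,0,0,0]
}}

```text
time: 6.45
tool_pos: [0.5833, 0.1581, 0.2256]
tool_rot: [-3.141, -0.001, 2.936]
contact_force: [0.3, -1.1, -4.7]
opening: 0.0134
grip_force: 40.0
```

```bash
python3 - <<'E'
from h import *
c=snap('wrist','w2');s=observe(); print(s['tool_pos'],s['tool_rot'],s['contact_force'])
i=c['img'][:,:,::-1][60:320,180:480]
cv2.imwrite('pics/crop3.png',cv2.resize(i,None,fx=2.3,fy=2.3,interpolation=cv2.INTER_CUBIC))
E
```

```text
[0.58334389 0.15796089 0.22566844] [-3.14130754e+00 -5.72829922e-04  2.93566435e+00] [-0.5611462  -0.37852641 -5.54058027]
```

View pics/crop3.png

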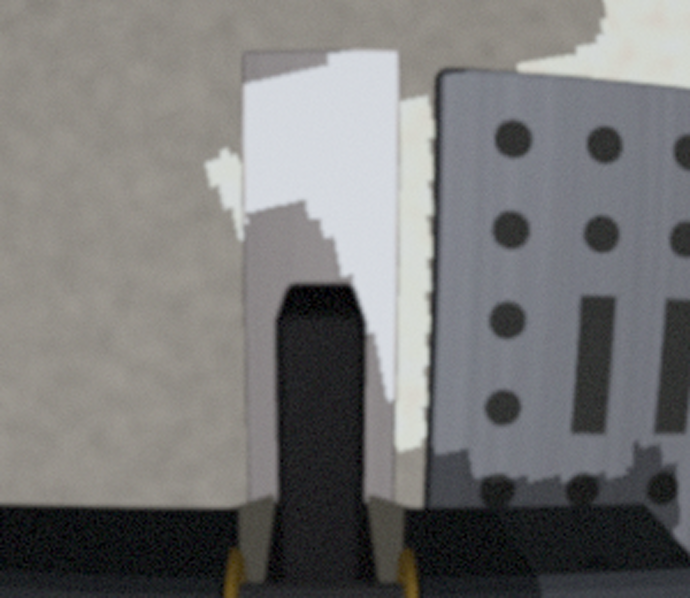

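The bar hangs level beside the plate. Its right edge runs (398,52)–(391,490) and the plate's edge (440,72)–(429,490).

```bash
python3 - <<'E'
from h import *
c=load('w2')
L=lambda x,y,z:fz(c,180+x/2.3,60+y/2.3,z)
def pr(n,a,b): print(n,a.round(1),b.round(1),yaw(a,b),np.linalg.norm(a-b).round(1))
pr('bar R',L(398,52,.042),L(391,490,.042)); pr('bar L',L(243,54,.042),L(248,495,.042)); pr('end',L(243,54,.042),L(398,52,.042))
a,b=L(440,72,.012),L(429,490,.012)
pr('plate',a,b)
for yw in(-11.5,-12): 
  x=np.array([np.cos(np.radians(yw)),np.sin(np.radians(yw))]); n=np.array([-x[1],x[0]])
  print((a-L(398,52,.042))@x, (a-L(398,52,.042))@n,(b-L(391,490,.042))@n)
E
```

```text
bar R [489.4 192.5] [574.6 174.6] -11.9 87.1
bar L [483.8 163.7] [569.7 145.6] -11.92 87.8
end [483.8 163.7] [489.4 192.5] 79.01 29.3
plate [491.5 204.5] [588.1 184. ] -12.01 98.8
-0.3459655685467161 12.182646702068944 11.903497521998395
-0.4522646941477162 12.179163743397108 12.001521950335428
```

>>> {"fn": "arm_command", "kwargs": {
  "xyz": [
    [0,0,-10],
    [0,0,-10],
    [0,0,-5],
    [0,0,-3],
    [0,0,-1.5],
    [0,0,0],
    [1,4.9,0],
    [0.6,3,0],
    [0.4,2,0],
    [0,0,0],
    [0,0,0]
  ],
  "spin": [0,0,0,0,0,0,0,0,0,0,0]
}}

```text
time: 7.6
tool_pos: [0.5857, 0.1684, 0.1963]
tool_rot: [3.141, 0.0, 2.936]
contact_force: [-0.0, 0.6, -4.8]
opening: 0.0139
grip_force: 40.0
```

>>> {"fn": "arm_command", "kwargs": {
  "xyz": [
    [0.2,1,0],
    [0.2,1,0],
    [0,0,0],
    [0,0,0]
  ],
  "spin": [0,0,0,0]
}}

```text
time: 8.0
tool_pos: [0.5859, 0.1693, 0.1963]
tool_rot: [-3.14, -0.001, 2.936]
contact_force: [-1.6, -7.1, -3.0]
opening: 0.0137
grip_force: 40.0
```

>>> {"fn": "arm_command", "kwargs": {
  "xyz": [
    [0.1,0.5,0],
    [0,0,0],
    [0,0,0]
  ],
  "spin": [0,0,0]
}}

```text
time: 8.3
tool_pos: [0.5859, 0.1694, 0.1963]
tool_rot: [-3.139, -0.001, 2.936]
contact_force: [-2.3, -7.9, -1.3]
opening: 0.0141
grip_force: 40.0
```

>>> {"fn": "arm_command", "kwargs": {
  "xyz": [
    [0,0,-0.5],
    [0.2,1,0],
    [0,0,0],
    [0,0,0]
  ],
  "spin": [0,0,0,0]
}}

```text
time: 8.7
tool_pos: [0.5861, 0.1697, 0.196]
tool_rot: [-3.138, -0.001, 2.936]
contact_force: [-2.4, -12.2, 0.3]
opening: 0.0139
grip_force: 40.0
```

```bash
python3 - <<'E'
from h import *
s=observe(); print({k:s[k] for k in('time','tool_pos','tool_rot','contact_force','torque')})
E
```

```text
{'time': 8.7, 'tool_pos': array([0.58611265, 0.1697012 , 0.19595548]), 'tool_rot': array([-3.13757227e+00, -1.13571001e-03,  2.93581387e+00]), 'contact_force': array([ -2.41055455, -12.18647436,   0.31317224]), 'torque': array([-2.22423371,  0.39241533, -0.28372447])}
```

>>> {"fn": "arm_command", "kwargs": {
  "xyz": [
    [0,0,0],
    [0,0,0],
    [0,0,0],
    [0,0,0],
    [0,0,0],
    [0,0,0]
  ],
  "spin": [0,0,0,0,0,0],
  "jaw": 0
}}

```text
time: 9.3
tool_pos: [0.5863, 0.172, 0.1958]
tool_rot: [3.141, 0.0, 2.936]
contact_force: [0.2, 0.1, 0.3]
opening: 0.0461
grip_force: 0.0
```

>>> {"fn": "arm_command", "kwargs": {
  "xyz": [
    [0,0,10],
    [0,0,25],
    [0,0,40],
    [0,0,40],
    [0,0,40],
    [0,0,20],
    [0,0,0],
    [0,0,0]
  ],
  "spin": [0,0,0,0,0,0,0,0]
}}

```text
time: 10.1
tool_pos: [0.586, 0.1718, 0.3709]
tool_rot: [3.141, 0.0, 2.936]
contact_force: [-0.1, 0.5, -0.7]
opening: 0.0459
grip_force: 0.0
```

```bash
python3 - <<'E'
from h import *
c=snap('wrist','w3'); t=snap('top','top3');s=observe(); print(s['tool_pos'],s['tool_rot'],s['contact_force'])
i=c['img'][:,:,::-1][100:320,200:460]
a=cv2.resize(i,(473,400),interpolation=cv2.INTER_CUBIC)
b=cv2.resize(t['img'][:,:,::-1][150:250,390:440],(200,400),interpolation=cv2.INTER_CUBIC)
cv2.imwrite('pics/crop4.png',cv2.hconcat([a,b]))
E
```

```text
[0.58594347 0.17177198 0.36924219] [-3.14066357e+00 -2.64153186e-03  2.93618587e+00] [ 0.25094376 -0.68741796 -0.48990734]
```

View pics/crop4.png

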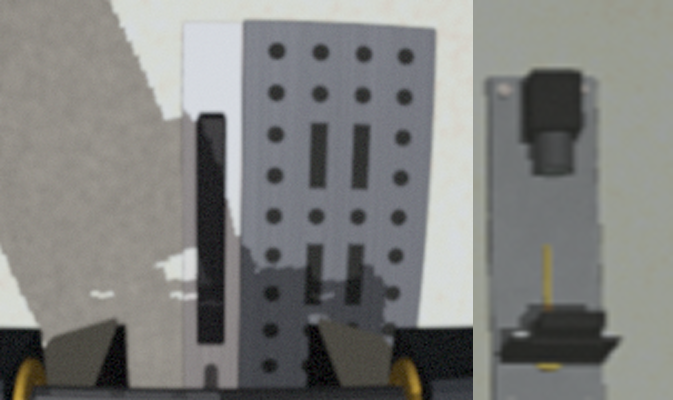

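The bar sits flush with the plate, with the near ends level at (183–243,22), and nothing else has been disturbed. Next I'll look at the head.

>>> {"fn": "arm_command", "kwargs": {
  "xyz": [
    [0,-15,5],
    [0,-25,5],
    [0,-32,5],
    [0,-32,5],
    [0,-32,5],
    [0,-32,5],
    [0,-32,0],
    [0,-32,0],
    [0,-32,0],
    [0,-32,0],
    [0,-32,0],
    [0,-32,0],
    [0,-32,0],
    [0,-32,0],
    [0,-32,0],
    [0,-32,0],
    [0,-32,0],
    [0,-32,0],
    [0,-32,0],
    [0,-16,0]
  ],
  "spin": [-4,-4,-4,-4,-4,-4,-4,-4,-4,-4,-4,-4,-4,-4,-4,-4,-4,-4,-4,-3]
}}

```text
time: 12.2
tool_pos: [0.5856, -0.431, 0.3979]
tool_rot: [-3.139, -0.002, 1.552]
contact_force: [0.1, -0.2, -0.4]
opening: 0.0461
grip_force: 0.0
```

```bash
python3 - <<'E'
from h import *
c=snap('wrist','w4');s=observe(); print(s['time'],s['tool_pos'],s['tool_rot'],s['contact_force'])
E
```

```text
12.25 [ 0.58519607 -0.43244549  0.39748532] [-3.13838128e+00 -1.18525680e-03  1.54903122e+00] [-2.53976133 -0.21281055 -0.66861641]
```

View pics/w4.png

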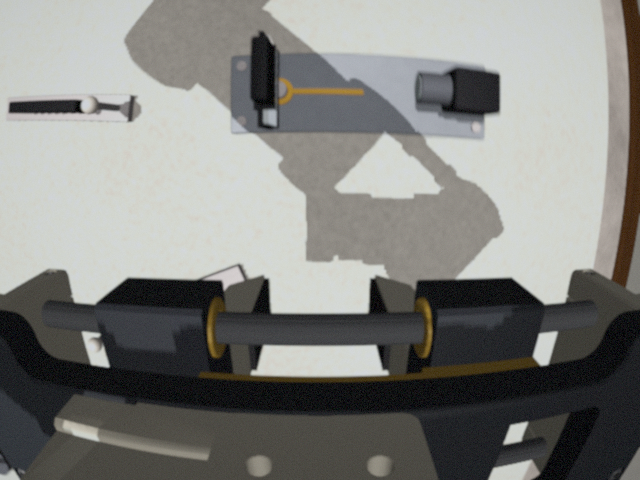

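The wrist view shows the head with base corners near (232,57), (232,132) and (484,138), the brass pointer from (288,92) to (364,92), and the camera at (470,91).

```bash
python3 - <<'E'
import cv2
i=cv2.imread('pics/w4.png')[25:150,225:510]
cv2.imwrite('pics/crop5.png',cv2.resize(i,None,fx=2.8,fy=2.8,interpolation=cv2.INTER_CUBIC))
E
```

```text
(no output)
```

View pics/crop5.png

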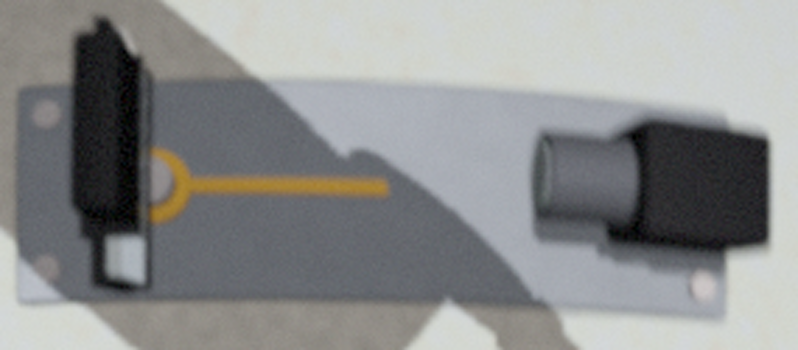

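```bash
python3 - <<'E'
from h import *
c=load('w4')
L=lambda x,y,z:fz(c,225+x/2.8,25+y/2.8,z)
def pr(n,a,b): print(n,a.round(1),b.round(1),yaw(a,b),np.linalg.norm(a-b).round(1)); return a,b
a,b=pr('bottom',L(18,303,.012),L(726,318,.012)); d,e=pr('top',L(20,83,.012),L(726,112,.012))
pr('left',a,d); pr('right',b,e); p,q=pr('needle',L(192,186,.017),L(388,188,.017))
pr('lens..cam rear',L(540,186,.065),L(770,187,.065))
ctr=(a+b+d+e)/4
for yw in(-1.5,-1,-.5,0):
    x=np.array([np.cos(np.radians(yw)),np.sin(np.radians(yw))]); o=ctr-80*x; o2=q-80*x
    ball=np.array([669.2,152.4]); v=ball-o; th=np.degrees(np.arctan2(v[1],v[0]))
    print(yw,o.round(1),o2.round(1),'ball dir',th.round(2),'mirror',((th-yw)/2).round(2),'tool yaw',(90+yw+(th-yw)/2).round(2))
E
```

```text
bottom [ 496.9 -348.3] [ 755.5 -353.3] -1.09 258.6
top [ 499.1 -267.8] [ 756.5 -274.5] -1.48 257.5
left [ 496.9 -348.3] [ 499.1 -267.8] 88.43 80.6
right [ 755.5 -353.3] [ 756.5 -274.5] 89.25 78.8
needle [ 560.1 -310.4] [ 627.2 -311.9] -1.27 67.1
lens..cam rear [ 668.3 -316.1] [ 747.  -310.2] 4.32 79.0
-1.5 [ 547.  -308.9] [ 547.2 -309.8] ball dir 75.17 mirror 38.33 tool yaw 126.83
-1 [ 547.  -309.6] [ 547.2 -310.5] ball dir 75.19 mirror 38.09 tool yaw 127.09
-0.5 [ 547.  -310.3] [ 547.2 -311.2] ball dir 75.21 mirror 37.85 tool yaw 127.35
0 [ 547. -311.] [ 547.2 -311.9] ball dir 75.23 mirror 37.61 tool yaw 127.61
```

>>> {"fn": "arm_command", "kwargs": {
  "xyz": [
    [-3,8,0],
    [-5,16,0],
    [-5,16,0],
    [-5,16,0],
    [-5,16,0],
    [-5,16,0],
    [-5,16,0],
    [-4,12,0],
    [-1.5,7,0],
    [0,0,-10],
    [0,0,-20],
    [0,0,-20],
    [0,0,-20],
    [0,0,-20],
    [0,0,-12],
    [0,0,-7],
    [0,0,-3],
    [0,0,0],
    [0,0,0]
  ],
  "spin": [0,0,0,0,0,0,0,0,0,0,0,0,0,0,0,0,0,0,0]
}}

```text
time: 14.15
tool_pos: [0.548, -0.3053, 0.2896]
tool_rot: [3.14, 0.001, 1.557]
contact_force: [-0.5, 0.1, -0.8]
opening: 0.0463
grip_force: 0.0
```

>>> {"fn": "arm_command", "kwargs": {
  "xyz": [
    [0,0,0],
    [0,0,0],
    [0,0,0],
    [0,0,0],
    [0,0,0],
    [0,0,0],
    [0,0,0],
    [0,0,0]
  ],
  "spin": [0,0,0,0,0,0,0,0],
  "jaw": -1,
  "squeeze": 15
}}

```text
time: 14.95
tool_pos: [0.5479, -0.3051, 0.2888]
tool_rot: [3.141, 0.0, 1.557]
contact_force: [0.5, -0.3, 0.6]
opening: 0.012
grip_force: 15.0
```

>>> {"fn": "arm_command", "kwargs": {
  "xyz": [
    [0,0,0],
    [0,0,0],
    [0,-4.3,-2],
    [0,0,0],
    [0,0,0]
  ],
  "spin": [0,0,0,0,0],
  "jaw": -0.4
}}

```text
time: 15.45
tool_pos: [0.5477, -0.3097, 0.2865]
tool_rot: [-3.141, -0.0, 1.557]
contact_force: [0.0, -0.7, -0.6]
opening: 0.0276
grip_force: 0.0
```

>>> {"fn": "arm_command", "kwargs": {
  "xyz": [
    [0,0,0],
    [0,0,0],
    [0,0,0],
    [0,0,0],
    [0,0,0]
  ],
  "spin": [0,0,0,0,0],
  "jaw": -1,
  "squeeze": 30
}}

```text
time: 15.95
tool_pos: [0.5478, -0.3094, 0.2868]
tool_rot: [3.141, 0.0, 1.557]
contact_force: [0.4, 1.1, -0.2]
opening: 0.0117
grip_force: 30.0
```

>>> {"fn": "arm_command", "kwargs": {
  "xyz": [
    [0,0,0],
    [0,0,0],
    [0,0,0],
    [0,0,0],
    [0,0,0],
    [0,0,0],
    [0,0,0],
    [0,0,0],
    [0,0,0],
    [0,0,0],
    [0,0,0],
    [0,0,0],
    [0,0,0],
    [0,0,0]
  ],
  "spin": [1,2,3,4,4,4,4,4,4,4,3,0.8,0,0]
}}

```text
time: 17.35
tool_pos: [0.5481, -0.3093, 0.2868]
tool_rot: [3.141, 0.001, 2.216]
contact_force: [2.5, 0.6, -0.8]
opening: 0.012
grip_force: 30.0
```

```bash
python3 - <<'E'
from h import *
s=observe(); print(s['time'],s['tool_pos'],np.degrees(s['tool_rot']),s['contact_force'],s['torque'],s['opening'])
t=snap('top','top5'); w=snap('wrist','w5')
a=cv2.resize(t['img'][:,:,::-1][165:270,180:440],(780,315),interpolation=cv2.INTER_CUBIC)
b=cv2.resize(w['img'][:,:,::-1][0:290,:],(638,285))
cv2.imwrite('pics/crop6.png',cv2.vconcat([a,cv2.copyMakeBorder(b,0,0,0,142,cv2.BORDER_CONSTANT)]))
E
```

```text
17.35 [ 0.54805497 -0.3093402   0.28681705] [1.79957779e+02 2.98803422e-02 1.26987390e+02] [ 2.45292416  0.60984001 -0.75318439] [ 0.15017763 -0.49227593 -0.04042021] 0.011961608448614556
```

View pics/crop6.png

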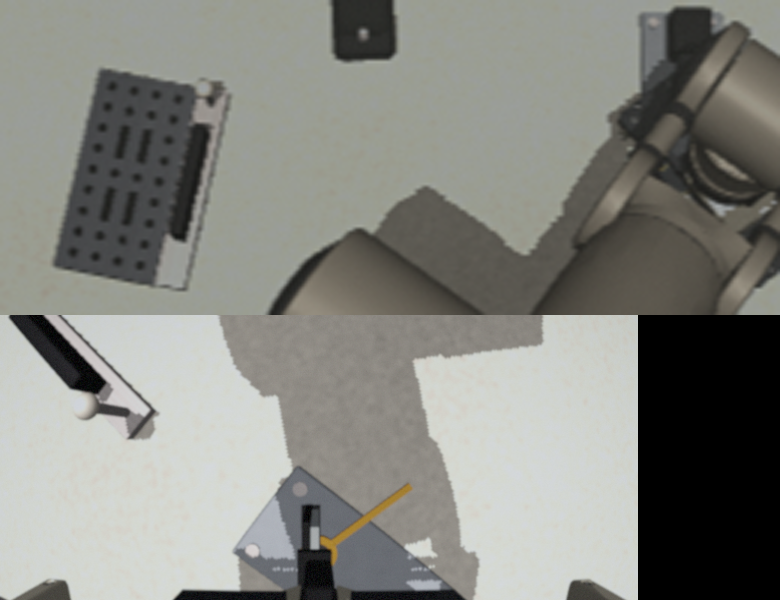

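The top panel shows the ball at (205,88) on the placed bar. The wrist panel shows the brass pointer from (335,543) to (410,486), so I can measure both.

```bash
python3 - <<'E'
from h import *
c=load('w5'); im=c['img'].astype(int)
m=(im[:,:,0]-im[:,:,2]>60); m[:, :338]=0; m[:,415:]=0; m[:165]=0; m[226:]=0
v,u=np.nonzero(m); q=np.array([fz(c,a,b,.017) for a,b in zip(u,v)],np.float32)
l=cv2.fitLine(q,cv2.DIST_HUBER,0,.01,.01).ravel(); print(len(u),l, np.degrees(np.arctan2(l[1],l[0])), 'tip',q[np.argmax(q@np.array([0.2,1]))])
t=load('top5'); print('ball top',atz(t,180+205/3-.5+.17,165+88/3-.5+.17,.065)*1000)
# white ball centroid in the top view
g=t['img'][186:204,238:262].min(2); print(g)
E
```

```text
623 [ 2.6899236e-01  9.6314234e-01  5.5896051e+02 -2.6060776e+02] 74.39568 tip [ 566.472 -231.346]
ball top [671.44781476 151.63701498  65.        ]
[[153 151 151 150 149 147 147 148 149 151 149 148 150 149 148 150 153 153
  152 149 148 148 149 151]
 [151 151 151 150 149 148 147 146 149 153 152 149 149 151 148 150 148 150
  151 151 152 149 146 147]
 [151 151 152 151 150 148 146 146 149 152 151 149 152 152 149 147 146 147
  148 150 151 148 145 142]
 [150 152 154 153 150 147 147 147 149 151 150 150 151 152 150 146 144 144
  145 146 148 149 148 144]
 [150 151 152 152 149 147 149 150 148 147 149 148 151 152 152 150 147 147
  147 147 149 152 151 148]
 [148 149 152 153 152 153 153 149 128 112 121 137 146 149 150 150 151 151
  150 149 151 152 151 150]
 [112 137 151 152 149 150 149 140 136 141 138 123 101  93  93  95 127 149
  150 151 152 150 150 149]
 [ 78  84  86  83  79 102 125 138 152 155 155 141 103  77  79  85 124 149
  153 150 148 147 147 150]
 [ 72  72  74  71  69  75  87 125 154 155 156 146 109  75  70  74  91 127
  151 153 149 148 150 151]
 [ 70  73  73  72  72  73  78 115 148 156 
[... 167 characters left out ...]
40  49  66  73  74  75  84  94 101  84  57  53  71  88 117 139 113
  101 133 146 145 146 146]
 [ 49  38  53  68  74  73  71 114 141 140 106  55  43  72 116 141 144 113
  113 144 146 144 144 145]
 [ 63  56  64  73  74  73  75 115 144 142 121  79  53  91 130 142 144 111
  115 146 147 145 143 145]
 [ 74  74  73  74  75  77  93 124 142 142 141 115  93 121 140 142 128  97
  119 147 149 149 149 149]
 [ 75  74  72  74  73  78  99 128 142 143 144 143 142 142 143 141 118  90
  121 146 148 147 150 150]
 [ 73  74  73  73  74  81 119 142 142 142 143 144 145 143 141 141 111 111
  144 150 148 149 151 150]
 [ 60  68  74  74  74  74 114 142 142 142 142 145 143 141 141 142 110 115
  149 151 150 152 153 151]]
```

```bash
python3 - <<'E'
from h import *
c=load('w5'); s=640/638
a,b,d=[fz(c,x*s,(y-315)*290/285,.012) for x,y in((298,466),(234,551),(440,577))]
print('end edge yaw-90',yaw(b,a)-90,a.round(1),b.round(1)); print('side',yaw(a,d))
r=[]
for k in range(3):
    c=read_camera('wrist'); im=c['img'].astype(int)
    m=(im[:,:,0]-im[:,:,2]>60); m[:, :345]=0; m[:,415:]=0; m[:165]=0; m[222:]=0
    v,u=np.nonzero(m); q=np.array([fz(c,x,y,.017) for x,y in zip(u,v)],np.float32)
    l=cv2.fitLine(q,cv2.DIST_HUBER,0,.01,.01).ravel(); r.append(np.degrees(np.arctan2(l[1],l[0])))
print(r)
E
```

```text
end edge yaw-90 -0.769999999999996 [ 497.9 -268. ] [ 496.9 -345.3]
side -0.65
[np.float32(74.46194), np.float32(74.51069), np.float32(74.44201)]
```

>>> {"fn": "arm_command", "kwargs": {
  "xyz": [
    [0,0,0],
    [0,0,0],
    [0,0,0],
    [0,0,0],
    [0,0,0]
  ],
  "spin": [0.35,0,0,0,0]
}}

```text
time: 18.1
tool_pos: [0.548, -0.3094, 0.2868]
tool_rot: [3.141, 0.0, 2.223]
contact_force: [4.9, 1.2, -2.1]
opening: 0.0119
grip_force: 30.0
```

```bash
python3 - <<'E'
from h import *
r=[];p=[]
for k in range(3):
    c=read_camera('wrist'); im=c['img'].astype(int)
    m=(im[:,:,0]-im[:,:,2]>60); m[:, :345]=0; m[:,415:]=0; m[:165]=0; m[222:]=0
    v,u=np.nonzero(m); q=np.array([fz(c,x,y,.017) for x,y in zip(u,v)],np.float32)
    l=cv2.fitLine(q,cv2.DIST_HUBER,0,.01,.01).ravel(); r.append(np.degrees(np.arctan2(l[1],l[0])))
s=observe(); print(r,np.degrees(s['tool_rot']),s['contact_force'],s['grip_force'])
E
```

```text
[np.float32(75.28655), np.float32(75.24088), np.float32(75.155174)] [1.79961820e+02 2.14579234e-02 1.27395435e+02] [ 5.01242936  1.86112977 -0.93686193] 29.992644488811493
```

```bash
python3 -c "
from cell import *
print(hand_in())"
```

```text
the job is handed in; nothing more can be done
None
```

I handed the job in at about 18 s: the straightedge is flush and centred on the plate's long edge and released. The mirror is still held, with the pointer measured at 75.2° and the ball's bearing estimated at 75.0°; the two angle readings carry up to about 1° of uncertainty, and no verdict came back.

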